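Index the flaring turret and press the pipe end

TASK

On the pipe-flaring machine, turn the turret anticlockwise (seen from above), click by click, until the third punch after the red one - counting clockwise round the turret from the red punch - has clicked in facing the copper pipe; do not run past it, and let go so that it seats. Only then push the slide with the pipe up to that punch and press steadily for about a second with about 15 N (never above 25 N), then draw the slide all the way back and let go. Leave the other things on the bench where they are.

Things in the scene. Friction and masses are not known exactly. Their poses are not given: they have to be found in the camera images.
- flarer: The flaring machine's blue base plate, 150 x 400 mm, bolted down. Origin on the bench under the turret axis; y points from the turret axis along the slide, towards the slide post and pipe; z up. The base reaches from y = -100 to 300 mm.
- turret_axis (a point): Turret: grey drum 120 mm across, vertical axis. This point is on the axis, on the drum's flat top, 90 mm above the bench. Eight level punches stand out round the rim every 45 degrees, 68 mm above the bench, round tips 90 mm from the axis; one is red, with a red bar on the drum top, the others dark. Above the top stand only the handle pin and a 5 mm cap at the centre.
- turret_pin (a point): Upright yellow handle pin fixed on the turret's top, 16 mm in diameter, 45 mm tall (90 to 135 mm above the bench), 46 mm from the turret axis; it goes round with the turret and does not spin in its seat. This point is half-way up the pin.
- turret (a joint): Turret angle (rad), growing anticlockwise from above. Clicks 0.785 apart: at 0 the red punch faces the pipe, at 0.785 the next one clockwise from it, at 1.571 the second, at 2.356 the third. Settles at the start in -0.785, 0 or 0.785. Leaving a click takes about 4 N at the pin, rising to 10-15 N half-way; there it snaps over and is drawn on into the next. Stops: -1.15, 3.25.
- slide_post (a point): Upright yellow post on the slide (grey clamp block 50 x 60 mm, top 90 mm above the bench); 18 mm in diameter, 45 mm tall (90 to 135 mm above the bench). This point is half-way up the post; with the slide back it is 185 mm from the turret axis along the base's y. Pushed straight towards the turret axis it advances the pipe.
- carriage (a joint): Slide travel (m) towards the turret: 0 = fully back (start), at most 0.048; drags with 2 N. It holds a copper pipe, 16 mm in diameter, 68 mm above the bench, aimed at the turret axis. How far the pipe stands out varies and is not measured: it meets the facing punch at a travel between 0.013 and 0.037, hard, with no spring.
- fluid: White plastic bottle, 68 mm across, 170 mm tall, upright, yellow cap. Origin under its centre. Leave alone.
- wrench: Steel wrench 170 mm long, lying on the bench on the robot's side of the machine. Leave alone.
- nut_tin: Small open steel cup, 64 mm across, 40 mm tall, beyond the machine. Origin under its centre. Leave alone.
- driver: Screwdriver with an orange handle, lying on the bench. Leave alone.
- tape: Yellow tape measure, 65 x 35 x 60 mm. Origin under its centre. Leave alone.
- offcut: Wooden strip, 160 x 30 x 16 mm, lying flat. Leave alone.

How it is judged:
On the way, in this order (a step that is already met when the one before it is completed fails the run):
1. the turret has clicked in with the third punch after the red one facing the pipe, let go and at rest, the slide still back (value of joint turret between 2.286 and 2.426 rad and velocity of joint turret between -0.1 and 0.1 rad/s and contact force between the fingers and turret below 0.5 N and value of joint carriage below 0.01 m), for 0.3 s.
2. the pipe is pressed on that punch with more than 10 N for half a second (value of joint turret between 2.286 and 2.426 rad and contact force between carriage and turret above 10 N), for 0.5 s.
At the end, for the whole second after the job is handed in: The third punch after the red one is clicked in, facing the pipe (turret joint at 2.356 within 0.07 rad, at rest), the slide is drawn back to within 6 mm of its back stop, and everything is let go (value of joint turret between 2.286 and 2.426 rad and velocity of joint turret between -0.1 and 0.1 rad/s and value of joint carriage below 0.006 m and contact force between the fingers and anything else below 0.5 N); the robot touches nothing.
It fails at once if the pipe pressed on a punch with more than 25 N (contact force between carriage and turret above 25 N).
It fails at once if the pipe pressed on the turret while another punch, or none, faces it (contact force between carriage and turret above 2 N and (value of joint turret below 2.156 rad or value of joint turret above 2.556 rad)).
It fails at once if the turret run more than half a click past the third punch (value of joint turret above 2.776 rad).
It fails at once if another thing on the bench moved by more than 30 mm (distance of any of fluid, wrench, nut_tin, driver, tape, offcut from where it was at the start of the episode above 0.03 m).
It also fails if it takes over 72 s, if anything falls off the work surface, if the arm or the gripper's body presses on something with over 40 N, if the wrist force passes 120 N, or if a joint passes its speed limit or range.

ROBOT

A 6-joint arm with a two-finger parallel gripper is mounted at the origin on the work surface. World frame = base frame: x ahead of the robot, y to its left, z up, the work surface at z = 0. Lengths are in m, angles in rad, forces in N, time in s.
With the tool pointing down it reaches from about 0.325 to 0.775 m from the base axis. Payload 5.5 kg.
Tool frame: the origin (TCP) lies on the centre line of the jaws, within the pads' length; the fingertips stand 11 mm ahead of it and the grasp point (between the pads) lies 8 mm behind it (env.tips_ahead is the distance from the TCP to the fingertips, in m); z points along the fingers, y is the line along which they close (so a half turn about z gives the same grasp; the last joint's range is limited). The gripper opens to 85 mm and grips with 20 to 120 N. Pads are 22 mm wide; open, the fingers measure 114 mm over their backs; the gripper's body (76 mm by 85 mm) begins 54 mm behind the grasp point. The pads swing forward as they close: fully open they stand 13 mm farther back than shut.
Start: joints at [-1.294, 0.091, 1.231, -0, 1.82, -0.057], TCP at [0.197, -0.567, 0.242] pointing down, gripper open.
Joint ranges: [-2.87, 2.87], [-0.86, 2.18], [0.17, 2.46], [-1.51, 4.65], [0.06, 2.69], [-2.65, 2.65]. Speed limits (rad/s): [2.57, 2.57, 3.01, 3.14, 3.14, 3.14].

INTERFACE

Orientations are given as a 3x3 rotation matrix whose columns are the frame's x, y, z axes.
In Python, from station import env gives the robot as it stands.
- The arm moves only by the tool carry_out, never from a script. Its argument "moves" is a list of rows, each an object with "delta_rot": the turn, a rotation vector about the tool's x, y, z in degrees, a list of three; "delta_pos": the shift along the tool's x, y, z in m, a list of three; "claw": the finger opening in m, from 0 to 0.0854. In form: [{"delta_rot": [wx, wy, wz], "delta_pos": [dx, dy, dz], "claw": claw}, ...]. A call has 1 to 12 rows; each row is the pose to reach, as a shift and turn from the pose commanded when the call began, along the tool's axes at that moment; what a row does not reach only later rows make up. A row lasts 1/8 s, in which the tool goes at most 62.5 mm and 10.7 degrees, less where a joint would pass 70% of its speed; a pose out of reach is approached as far as the arm can. A call with a gripper value outside its range is refused whole. The fingers move at their own pace and stop on an object; "squeeze" is the grip in N (left out, the last holds). Time passes only in rows, so rows that repeat a pose let the fingers close. It gives the time, the measured TCP pose, the force, the opening and the grip force at its end, in the units of the state.
- env.get_state(): the state, without advancing time (a new reading comes with each control period).
- env.snapshot(name): name is "scene" or "top"; returns (picture, depth): 400x640x3 uint8, red, green, blue; 400x640 float32, m along the optical axis (not along the pixel's ray), 0 where there is no reading.
- env.get_calibration(name): a dict with "mtx" (3x3 intrinsics, pixels), "rvec" (rotation vector, rad) and "tvec" (3), from world to camera coordinates, as OpenCV has them. Camera axes: x right, y down, z forward; pixel columns grow to the right and rows downward; lengths in m; the calibration is good to about 2 mm. A picture is of the moment at which its call begins. get_calibration takes no time and is no camera call.
- env.close_job(): hands the job in; it is judged then, once.
The state is a dict: "time": time; "joint_positions": joint angles; "joint_vel": joint speeds; "tau": joint torques, N m; "eef_pos": TCP position; "tcp_rot": TCP orientation; "ft_force": force on the tool from outside, world axes, zero at the start; "moment": the same for the moment, N m; "grip_width": finger opening in m; "grasp_force": force on a finger pad.
Only numpy, scipy, OpenCV 4.12 (cv2) and the standard library are available. Lean on these libraries where they do the work, as an engineer would, in place of code of your own. Each camera call takes 0.05 s, during which the arm holds its last target. There are 200 camera calls.

## Working session

There is one attempt and no reset: what is moved stays moved. The work goes in short steps, Python scripts to look and compute and a tool call to move; the robot and the scene stay as the last step left them, time stands still between calls to the robot, and variables do not carry over. Pictures are saved under pics/ and viewed, at most 10 in all, crops included, and the job is handed in when it is done.

Besides the shell and the picture viewer there is one more tool, called after "Call:" by a JSON object that holds its "op" and its "data". carry_out: Moves the arm, as the interface text tells. Its arguments: {"type":"object","properties":{"moves":{"type":"array"},"squeeze":{"type":"number"}},"required":["moves"]}

```bash
mkdir -p pics; cat > h.py <<'E'
import numpy as np, cv2
from station import env
def snap(n):
    p,d=env.snapshot(n); return p,d
def ray(n,uv,z):
    c=env.get_calibration(n);R=cv2.Rodrigues(np.array(c['rvec'],float))[0];t=np.array(c['tvec'],float).ravel()
    o=-R.T@t; d=R.T@np.linalg.inv(np.array(c['mtx']))@np.array([uv[0],uv[1],1.]); return o+d*(z-o[2])/d[2]
def pts(n,d):
    c=env.get_calibration(n);R=cv2.Rodrigues(np.array(c['rvec'],float))[0];t=np.array(c['tvec'],float).ravel()
    v,u=np.mgrid[:400,:640]; r=np.stack([u,v,np.ones_like(u)],-1)@np.linalg.inv(np.array(c['mtx'])).T
    return (r*d[...,None]-t)@R
def yellow(n,p,d):
    h=cv2.cvtColor(p,cv2.COLOR_RGB2HSV); m=cv2.inRange(h,(20,120,80),(35,255,255)); P=pts(n,d)
    k,l,s,c=cv2.connectedComponentsWithStats(m)
    for i in range(1,k):
        if s[i,4]>15:
            q=P[(l==i)&(d>0)]; top=q[q[:,2]>q[:,2].max()-.006]
            print(n,'yel',s[i],c[i].round(1),'med',np.median(q,0).round(4),'topmean',top.mean(0).round(4))
E
python3 - <<'E'
from h import *
s=env.get_state(); print(s['eef_pos'],s['tcp_rot'],s['ft_force'])
for n in('top','scene'):
    p,d=snap(n); cv2.imwrite(f'pics/{n}0.png',p[...,::-1]); yellow(n,p,d); P=pts(n,d)
    h=cv2.cvtColor(p,cv2.COLOR_RGB2HSV)
    for nm,m in(('blue',cv2.inRange(h,(95,100,40),(130,255,255))),('red',cv2.inRange(h,(0,150,80),(6,255,255))|cv2.inRange(h,(174,150,80),(180,255,255)))):
        q=P[(m>0)&(d>0)]; 
        if len(q): print(n,nm,len(q),np.median(q,0).round(3),cv2.minAreaRect(q[:,:2].astype(np.float32)))
E
```

```text
[ 0.19651888 -0.56662821  0.24113486] [[ 9.44804620e-01  3.27633839e-01 -5.45181515e-04]
 [ 3.27634274e-01 -9.44802702e-01  1.90686343e-03]
 [ 1.09664017e-04 -1.98023353e-03 -9.99998033e-01]] [-0.14073262 -0.60884581  0.17778504]
top yel [451 159  21  27 350] [461.5 172.1] med [ 0.6479 -0.396   0.0569] topmean [ 0.654  -0.3995  0.0616]
top yel [ 62 199  10  47 220] [ 66.7 222.3] med [0.4795 0.603  0.1711] topmean [0.4791 0.6033 0.176 ]
top yel [ 77 205   9  43 190] [ 80.6 225.8] med [0.4797 0.6033 0.1056] topmean [0.4803 0.604  0.1075]
top yel [ 89 209   9  42 175] [ 93.1 229.5] med [0.4803 0.6035 0.0385] topmean [0.4871 0.604  0.0424]
top yel [360 213   6   8  35] [362.5 216.2] med [ 0.5102 -0.1165  0.1342] topmean [ 0.5113 -0.1169  0.136 ]
top yel [292 215   7   8  45] [295.  218.2] med [0.5028 0.0535 0.1337] topmean [0.5036 0.0545 0.1343]
top yel [120 229  15  13 154] [127.2 235.3] med [0.4503 0.4551 0.1692] topmean [0.4496 0.4563 0.1711]
top yel [479 229   8  18  28] [482.4 237.1] med [ 0.4746 -0.4542  0.0233] topmean [ 0.4694 -0.4549  0.026 ]
top yel [ 74 339  10  46 191] [ 78.5
[... 1092 characters left out ...]
l [340 192   7  15  73] [342.8 199. ] med [0.5108 0.0535 0.1149] topmean [0.5091 0.0525 0.1323]
scene yel [528 200  13  29 119] [534.3 214.1] med [0.4852 0.6017 0.1046] topmean [0.4773 0.6043 0.1139]
scene yel [522 216  12  30 120] [527.3 230.8] med [0.4854 0.6023 0.0386] topmean [0.4943 0.6043 0.045 ]
scene yel [165 228  24  29 275] [176.1 243.6] med [ 0.6798 -0.3953  0.0426] topmean [ 0.6597 -0.4001  0.0557]
scene blue 9990 [0.854 0.322 0.019] ((0.5335772633552551, -0.05372297763824463), (1.1977853775024414, 0.8091961741447449), 83.37139129638672)
scene red 39234 [-1.632  0.256 -0.306] ((-0.3731209635734558, 0.0060530900955200195), (3.701674461364746, 2.619551658630371), 89.92882537841797)
```

View pics/top0.png

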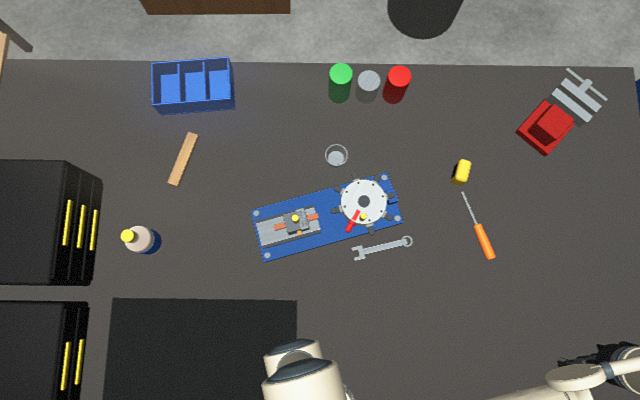

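View pics/scene0.png

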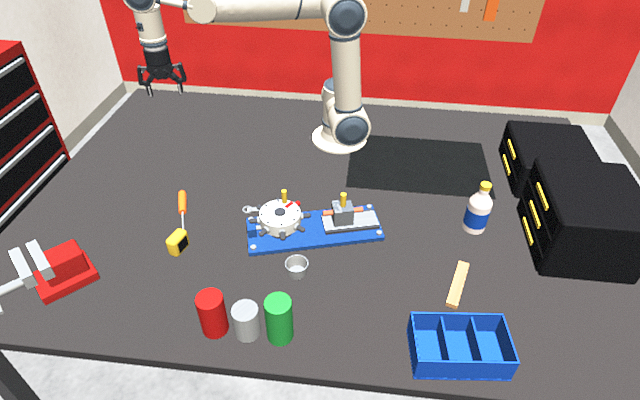

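The top view shows the machine in the centre: drum at (364,201), its pin at (362,216), the post at (295,218). The red bar points lower-left at (354,220), roughly one click anticlockwise of the pipe. The scene view agrees, and the wrench lies on the robot's side. Next I'll refine the axis, the pin and the base direction.

```bash
cat > m.py <<'E'
from h import *
def meas(tag=None,ns=('top','scene')):
  for n in ns:
    p,d=snap(n); P=pts(n,d); h=cv2.cvtColor(p,cv2.COLOR_RGB2HSV)
    if tag: 
        u=(330,210) if n=='top' else (310,215)
        cv2.imwrite(f'pics/{n}{tag}.png',cv2.resize(p[u[1]-60:u[1]+60,u[0]-90:u[0]+90,::-1],(720,480),interpolation=cv2.INTER_CUBIC))
    box=(np.abs(P[...,0]-.53)<.16)&(np.abs(P[...,1]+.03)<.25)&(d>0)
    for nm,z,lo,hi in(('drumtop',.09,(0,0,150),(180,60,255)),('yel',.135,(20,120,80),(35,255,255)),('red',.09,(0,170,80),(5,255,255)),('base',.012,(100,120,40),(125,255,255))):
        m=((cv2.inRange(h,lo,hi)>0)&box).astype(np.uint8)
        if nm=='drumtop': m[(P[...,2]<.08)|(P[...,2]>.1)]=0
        cs=[c for c in cv2.findContours(m,cv2.RETR_EXTERNAL,cv2.CHAIN_APPROX_NONE)[0] if cv2.contourArea(c)>4]
        if nm=='base': 
            cs=[np.vstack(cs)]
        for c in cs:
            w=np.array([ray(n,q[0],z)[:2] for q in c],np.float32)
            mm=np.zeros_like(m); cv2.drawContours(mm,[c],-1,1,-1); q=P[(mm>0)&(m>0)]
            if nm=='yel': q=q[q[:,2]>.13]
            if len(w)<5: continue
            r=cv2.minAreaRect(w); print(n,nm,len(w),'rect',np.round(r[0],4),np.round(r[1],3),round(r[2],1),'depthmean',q.mean(0).round(4) if len(q) else '', 'ell',np.round(cv2.fitEllipse(cv2.convexHull(w))[0:2],4).tolist() if nm=='drumtop' and len(w)>20 else '')
E
python3 -c "
from m import *
meas('1')"
```

```text
top drumtop 55 rect [0.5095 0.0382] [0.053 0.024] 18.1 depthmean [0.5096 0.0381 0.0897] ell [[0.5096, 0.0383], [0.0342, 0.0559]]
top drumtop 132 rect [ 0.5567 -0.1218] [0.117 0.117] 83.5 depthmean [ 0.5589 -0.123   0.0894] ell [[0.5566, -0.1228], [0.1193, 0.1212]]
top yel 21 rect [0.5015 0.0535] [0.018 0.015] 1.2 depthmean [0.5036 0.0548 0.1342] ell 
top yel 17 rect [ 0.5094 -0.115 ] [0.012 0.018] 45.5 depthmean [ 0.511  -0.1163  0.1342] ell 
top red 27 rect [ 0.4899 -0.0865] [0.017 0.028] 63.8 depthmean [ 0.4939 -0.0877  0.0758] ell 
top red 20 rect [ 0.5208 -0.1028] [0.007 0.025] 60.6 depthmean [ 0.5206 -0.1028  0.0905] ell 
top base 558 rect [ 0.5298 -0.0297] [0.15  0.406] 16.7 depthmean [ 0.5183 -0.0186  0.0184] ell 
scene drumtop 65 rect [0.5069 0.0537] [0.054 0.058] 16.4 depthmean [0.5087 0.0531 0.0889] ell [[0.5078, 0.0538], [0.0603, 0.0895]]
scene drumtop 116 rect [ 0.5668 -0.1224] [0.119 0.126] 87.8 depthmean [ 0.5667 -0.1227  0.0884] ell [[0.5652, -0.1218], [0.118, 0.1283]]
scene yel 31 rect [0.5327 0.0553] [0.053 0.014] 5.1 depthmean [0.5101 0.0527 0.1328] ell 
scene yel 29 rect [ 0.5365 -0.1117] [0.055 0.013] 15.8 depthmean [ 0.5163 -0.1191  0.1329] ell 
scene red 9 rect [ 0.5073 -0.0773] [0.016 0.007] 41.4 depthmean [ 0.486  -0.0817  0.0717] ell 
scene base 430 rect [ 0.5291 -0.0262] [0.164 0.401] 16.8 depthmean [ 0.5727 -0.0406  0.0176] ell
```

View pics/top1.png

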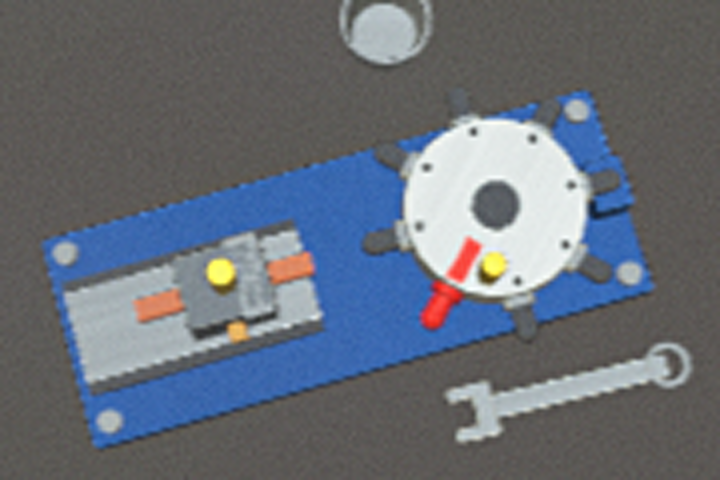

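Base direction is about 106.7°, the axis is near (0.558,-0.1235), and the post is near (0.505,0.053). The red punch is at about 151°, so the turret joint reads about 0.785 and needs two clicks. The pin is at (0.511,-0.1165). I'll go above it with the tool x axis pointing at the turret axis.

Call:
{"op": "carry_out", "data": {"moves": [{"delta_rot":[0,0,0],"delta_pos":[0.05,-0.036,0],"claw":0.05},{"delta_rot":[0,0,4],"delta_pos":[0.1,-0.072,0],"claw":0.05},{"delta_rot":[0,0,8],"delta_pos":[0.15,-0.109,0],"claw":0.05},{"delta_rot":[0,0,12],"delta_pos":[0.2,-0.145,0],"claw":0.05},{"delta_rot":[0,0,16],"delta_pos":[0.25,-0.181,0],"claw":0.05},{"delta_rot":[0,0,20],"delta_pos":[0.3,-0.217,0],"claw":0.05},{"delta_rot":[0,0,24],"delta_pos":[0.35,-0.253,0],"claw":0.05},{"delta_rot":[0,0,28],"delta_pos":[0.4,-0.29,0],"claw":0.05},{"delta_rot":[0,0,28],"delta_pos":[0.4446,-0.322,0],"claw":0.05},{"delta_rot":[0,0,28],"delta_pos":[0.4446,-0.322,0],"claw":0.05},{"delta_rot":[0,0,28],"delta_pos":[0.4446,-0.322,0],"claw":0.05},{"delta_rot":[0,0,28],"delta_pos":[0.4446,-0.322,0],"claw":0.05}], "squeeze": 30}}

```text
time: 1.7
eef_pos: [0.5106, -0.1182, 0.2424]
tcp_rot: [[0.988, -0.156, -0.0], [-0.156, -0.988, -0.0], [-0.0, 0.0, -1.0]]
ft_force: [0.7, 0.3, -0.6]
grip_width: 0.0501
grasp_force: 0.0
```

Call:
{"op": "carry_out", "data": {"moves": [{"delta_rot":[0,0,0],"delta_pos":[0,-0.0015,0.03],"claw":0.05},{"delta_rot":[0,0,0],"delta_pos":[0,-0.0015,0.06],"claw":0.05},{"delta_rot":[0,0,0],"delta_pos":[0,-0.0015,0.09],"claw":0.05},{"delta_rot":[0,0,0],"delta_pos":[0,-0.0015,0.11],"claw":0.05},{"delta_rot":[0,0,0],"delta_pos":[0,-0.0015,0.12],"claw":0.05},{"delta_rot":[0,0,0],"delta_pos":[0,-0.0015,0.129],"claw":0.05},{"delta_rot":[0,0,0],"delta_pos":[0,-0.0015,0.129],"claw":0.05},{"delta_rot":[0,0,0],"delta_pos":[0,-0.0015,0.129],"claw":0.05}]}}

```text
time: 2.7
eef_pos: [0.5118, -0.1156, 0.1142]
tcp_rot: [[0.988, -0.154, 0.001], [-0.154, -0.988, -0.0], [0.001, 0.0, -1.0]]
ft_force: [-0.5, 0.6, -0.1]
grip_width: 0.0499
grasp_force: 0.0
```

Call:
{"op": "carry_out", "data": {"moves": [{"delta_rot":[0,0,0],"delta_pos":[0,0,0],"claw":0.03},{"delta_rot":[0,0,0],"delta_pos":[0,0,0],"claw":0.02},{"delta_rot":[0,0,0],"delta_pos":[0,0,0],"claw":0.01},{"delta_rot":[0,0,0],"delta_pos":[0,0,0],"claw":0.01},{"delta_rot":[0,0,0],"delta_pos":[0,0,0],"claw":0.01},{"delta_rot":[0,0,0],"delta_pos":[0,0,0],"claw":0.01},{"delta_rot":[0,0,0],"delta_pos":[0,0,0],"claw":0.01},{"delta_rot":[0,0,0],"delta_pos":[0,0,0],"claw":0.01}], "squeeze": 30}}

```text
time: 3.7
eef_pos: [0.5113, -0.1164, 0.1139]
tcp_rot: [[0.988, -0.155, 0.0], [-0.155, -0.988, -0.002], [0.001, 0.002, -1.0]]
ft_force: [-2.7, -4.4, 3.7]
grip_width: 0.0147
grasp_force: 29.6
```

Call:
{"op": "carry_out", "data": {"moves": [{"delta_rot":[0,0,-3.75],"delta_pos":[0.0001,0.003,0],"claw":0.01},{"delta_rot":[0,0,-7.5],"delta_pos":[0.0004,0.006,0],"claw":0.01},{"delta_rot":[0,0,-11.25],"delta_pos":[0.0009,0.009,0],"claw":0.01},{"delta_rot":[0,0,-15],"delta_pos":[0.0016,0.0119,0],"claw":0.01},{"delta_rot":[0,0,-18.75],"delta_pos":[0.0024,0.0148,0],"claw":0.01},{"delta_rot":[0,0,-22.5],"delta_pos":[0.0035,0.0176,0],"claw":0.01},{"delta_rot":[0,0,-26.25],"delta_pos":[0.0047,0.0203,0],"claw":0.01},{"delta_rot":[0,0,-30],"delta_pos":[0.0062,0.023,0],"claw":0.01},{"delta_rot":[0,0,-33.75],"delta_pos":[0.0078,0.0256,0],"claw":0.01},{"delta_rot":[0,0,-37.5],"delta_pos":[0.0095,0.028,0],"claw":0.01},{"delta_rot":[0,0,-41.25],"delta_pos":[0.0114,0.0303,0],"claw":0.01},{"delta_rot":[0,0,-45],"delta_pos":[0.0135,0.0325,0],"claw":0.01}]}}

```text
time: 5.2
eef_pos: [0.5193, -0.1484, 0.1139]
tcp_rot: [[0.806, 0.593, -0.001], [0.593, -0.806, 0.003], [0.001, -0.003, -1.0]]
ft_force: [-5.7, 3.9, 5.7]
grip_width: 0.015
grasp_force: 30.1
```

```bash
python3 - <<'E'
from h import *
s=env.get_state()
for k in('eef_pos','ft_force','moment','joint_positions','grip_width','grasp_force'):print(k,np.round(s[k],4))
v=np.array(s['eef_pos'])[:2]-[.558,-.1235];print(np.hypot(*v),np.degrees(np.arctan2(v[1],v[0])))
E
```

```text
eef_pos [ 0.5193 -0.1484  0.1139]
ft_force [-5.7376  3.894   5.7336]
moment [0.6036 0.7619 0.29  ]
joint_positions [-0.3426 -0.0557  1.6064  0.0021  1.5929  0.5941]
grip_width 0.015
grasp_force 30.1153
0.0460247191860883 -147.30285668403525
```

Call:
{"op": "carry_out", "data": {"moves": [{"delta_rot":[0,0,-3.75],"delta_pos":[0.0001,0.003,0],"claw":0.01},{"delta_rot":[0,0,-7.5],"delta_pos":[0.0004,0.006,0],"claw":0.01},{"delta_rot":[0,0,-11.25],"delta_pos":[0.0009,0.009,0],"claw":0.01},{"delta_rot":[0,0,-15],"delta_pos":[0.0016,0.0119,0],"claw":0.01},{"delta_rot":[0,0,-18.75],"delta_pos":[0.0024,0.0148,0],"claw":0.01},{"delta_rot":[0,0,-22.5],"delta_pos":[0.0035,0.0176,0],"claw":0.01},{"delta_rot":[0,0,-26.25],"delta_pos":[0.0047,0.0203,0],"claw":0.01},{"delta_rot":[0,0,-30],"delta_pos":[0.0062,0.023,0],"claw":0.01},{"delta_rot":[0,0,-33.75],"delta_pos":[0.0078,0.0256,0],"claw":0.01},{"delta_rot":[0,0,-37.5],"delta_pos":[0.0095,0.028,0],"claw":0.01},{"delta_rot":[0,0,-41.25],"delta_pos":[0.0114,0.0303,0],"claw":0.01},{"delta_rot":[0,0,-45],"delta_pos":[0.0135,0.0325,0],"claw":0.01}]}}

```text
time: 6.7
eef_pos: [0.5491, -0.168, 0.1139]
tcp_rot: [[0.152, 0.988, -0.002], [0.988, -0.152, 0.0], [-0.0, -0.002, -1.0]]
ft_force: [-5.9, -0.5, 6.1]
grip_width: 0.0148
grasp_force: 30.1
```

```bash
python3 - <<'E'
from h import *
s=env.get_state()
for k in('eef_pos','ft_force','moment','joint_positions','grip_width','grasp_force'):print(k,np.round(s[k],4))
v=np.array(s['eef_pos'])[:2]-[.558,-.1235];print(np.hypot(*v),np.degrees(np.arctan2(v[1],v[0])))
E
```

```text
eef_pos [ 0.5491 -0.168   0.1139]
ft_force [-5.9216 -0.4983  6.0651]
moment [-0.1773  1.0194  0.2707]
joint_positions [-3.5590e-01  3.6100e-02  1.5152e+00 -4.0000e-04  1.5919e+00 -2.0350e-01]
grip_width 0.0148
grasp_force 30.0578
0.04534709030637305 -101.31668835391696
```

Release, wait for it to seat, then lift.

Call:
{"op": "carry_out", "data": {"moves": [{"delta_rot":[0,0,0],"delta_pos":[0,0,0],"claw":0.05},{"delta_rot":[0,0,0],"delta_pos":[0,0,0],"claw":0.05},{"delta_rot":[0,0,0],"delta_pos":[0,0,0],"claw":0.05},{"delta_rot":[0,0,0],"delta_pos":[0,0,0],"claw":0.05},{"delta_rot":[0,0,0],"delta_pos":[0,0,-0.02],"claw":0.05},{"delta_rot":[0,0,0],"delta_pos":[0,0,-0.05],"claw":0.05},{"delta_rot":[0,0,0],"delta_pos":[0,0,-0.09],"claw":0.05},{"delta_rot":[0,0,0],"delta_pos":[-0.03,0,-0.12],"claw":0.05},{"delta_rot":[0,0,0],"delta_pos":[-0.08,0,-0.12],"claw":0.05},{"delta_rot":[0,0,0],"delta_pos":[-0.13,0,-0.12],"claw":0.05},{"delta_rot":[0,0,0],"delta_pos":[-0.15,0,-0.12],"claw":0.05},{"delta_rot":[0,0,0],"delta_pos":[-0.15,0,-0.12],"claw":0.05}]}}

```text
time: 8.2
eef_pos: [0.5264, -0.317, 0.2339]
tcp_rot: [[0.156, 0.988, 0.001], [0.988, -0.156, 0.0], [0.0, 0.0, -1.0]]
ft_force: [0.3, -0.2, 1.1]
grip_width: 0.0498
grasp_force: 0.0
```

```bash
python3 -c "
from m import *
s=env.get_state();print(s['eef_pos'],s['tcp_rot'],s['ft_force'])
meas('2')"
```

```text
[ 0.52642418 -0.31699367  0.23389905] [[ 1.56218413e-01  9.87722402e-01  5.13458615e-04]
 [ 9.87722514e-01 -1.56218497e-01  1.28219285e-04]
 [ 2.06856793e-04  4.87124421e-04 -9.99999860e-01]] [ 0.2938126  -0.19578989  1.07600558]
top drumtop 46 rect [0.5033 0.037 ] [0.04  0.017] 16.1 depthmean [0.5021 0.0365 0.0897] ell [[0.5027, 0.0359], [0.0231, 0.0433]]
top drumtop 17 rect [0.5325 0.0445] [0.008 0.018] 0.8 depthmean [0.5314 0.0433 0.0901] ell 
top drumtop 169 rect [ 0.5568 -0.1217] [0.117 0.117] 85.8 depthmean [ 0.5574 -0.1182  0.0895] ell [[0.5575, -0.1209], [0.1185, 0.1201]]
top yel 21 rect [0.5015 0.0535] [0.018 0.015] 1.2 depthmean [0.5039 0.0547 0.1342] ell 
top yel 20 rect [ 0.549  -0.1664] [0.012 0.02 ] 45.4 depthmean [ 0.5507 -0.1671  0.1339] ell 
top red 23 rect [ 0.5171 -0.1845] [0.024 0.013] 56.3 depthmean [ 0.5204 -0.1865  0.0745] ell 
top red 20 rect [ 0.5369 -0.1598] [0.025 0.008] 60.3 depthmean [ 0.5367 -0.1599  0.0901] ell 
top base 569 rect [ 0.5297 -0.0298] [0.15  0.406] 16.7 depthmean [ 0.5184 -0.0186  0.0185] ell 
scene drumtop 65 rect [0.5069 0.0537] [0.054 0.058] 16.4 depthmean [0.5085 0.053  0.0888] ell [[0.5074, 0.0535], [0.0609, 0.0852]]
scene drumtop 123 rect [ 0.5648 -0.1201] [0.124 0.121] 7.4 depthmean [ 0.5657 -0.1199  0.0885] ell [[0.5649, -0.1218], [0.121, 0.1268]]
scene yel 31 rect [ 0.5744 -0.162 ] [0.061 0.014] 12.6 depthmean [ 0.5559 -0.1691  0.1322] ell 
scene yel 32 rect [0.5304 0.0551] [0.057 0.014] 5.1 depthmean [0.5091 0.0527 0.1332] ell 
scene red 11 rect [ 0.5368 -0.1574] [0.018 0.007] 61.5 depthmean [ 0.5381 -0.1563  0.0911] ell 
scene base 432 rect [ 0.5286 -0.0263] [0.165 0.401] 16.7 depthmean [ 0.5727 -0.0409  0.0176] ell
```

View pics/top2.png

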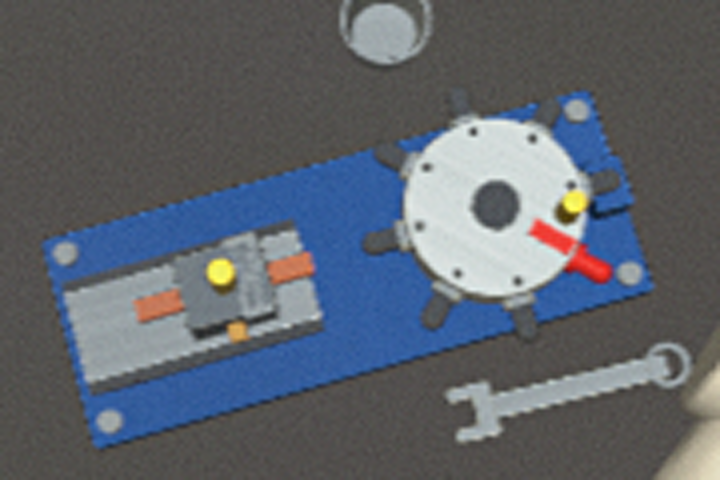

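The red bar now points at about 240°, which is 133° past the pipe direction, so the joint is at about 2.356. A dark punch is in line with the pipe at (380,242) in the crop. It's seated and the slide is still back, so I'll go to the post next.

Call:
{"op": "carry_out", "data": {"moves": [{"delta_rot":[0,0,6.4],"delta_pos":[0.036,-0.008,0],"claw":0.05},{"delta_rot":[0,0,12.8],"delta_pos":[0.073,-0.016,0],"claw":0.05},{"delta_rot":[0,0,19.2],"delta_pos":[0.109,-0.024,0],"claw":0.05},{"delta_rot":[0,0,25.6],"delta_pos":[0.145,-0.032,0],"claw":0.05},{"delta_rot":[0,0,32],"delta_pos":[0.181,-0.04,0],"claw":0.05},{"delta_rot":[0,0,38.4],"delta_pos":[0.218,-0.047,0],"claw":0.05},{"delta_rot":[0,0,44.8],"delta_pos":[0.254,-0.055,0],"claw":0.05},{"delta_rot":[0,0,51.2],"delta_pos":[0.29,-0.063,0],"claw":0.05},{"delta_rot":[0,0,57.6],"delta_pos":[0.326,-0.071,0],"claw":0.05},{"delta_rot":[0,0,64.3],"delta_pos":[0.3627,-0.079,0],"claw":0.05},{"delta_rot":[0,0,64.3],"delta_pos":[0.3627,-0.079,0],"claw":0.05},{"delta_rot":[0,0,64.3],"delta_pos":[0.3627,-0.079,0],"claw":0.05}]}}

```text
time: 9.8
eef_pos: [0.5042, 0.055, 0.2336]
tcp_rot: [[0.956, 0.292, 0.0], [0.292, -0.956, -0.0], [0.0, 0.0, -1.0]]
ft_force: [-0.8, 0.7, -0.2]
grip_width: 0.0498
grasp_force: 0.0
```

Call:
{"op": "carry_out", "data": {"moves": [{"delta_rot":[0,0,0],"delta_pos":[0,0,0.03],"claw":0.05},{"delta_rot":[0,0,0],"delta_pos":[0,0,0.06],"claw":0.05},{"delta_rot":[0,0,0],"delta_pos":[0,0,0.09],"claw":0.05},{"delta_rot":[0,0,0],"delta_pos":[0,0,0.11],"claw":0.05},{"delta_rot":[0,0,0],"delta_pos":[0,0,0.119],"claw":0.05},{"delta_rot":[0,0,0],"delta_pos":[0,0,0.119],"claw":0.05},{"delta_rot":[0,0,0],"delta_pos":[0,0,0.119],"claw":0.05}]}}

```text
time: 10.68
eef_pos: [0.5052, 0.0543, 0.1157]
tcp_rot: [[0.957, 0.289, 0.002], [0.289, -0.957, 0.0], [0.002, 0.001, -1.0]]
ft_force: [0.7, -0.0, 0.2]
grip_width: 0.05
grasp_force: 0.0
```

Call:
{"op": "carry_out", "data": {"moves": [{"delta_rot":[0,0,0],"delta_pos":[0,0,0],"claw":0.03},{"delta_rot":[0,0,0],"delta_pos":[0,0,0],"claw":0.02},{"delta_rot":[0,0,0],"delta_pos":[0,0,0],"claw":0.012},{"delta_rot":[0,0,0],"delta_pos":[0,0,0],"claw":0.012},{"delta_rot":[0,0,0],"delta_pos":[0,0,0],"claw":0.012},{"delta_rot":[0,0,0],"delta_pos":[0,0,0],"claw":0.012},{"delta_rot":[0,0,0],"delta_pos":[0,0,0],"claw":0.012},{"delta_rot":[0,0,0],"delta_pos":[0,0,0],"claw":0.012}], "squeeze": 40}}

```text
time: 11.68
eef_pos: [0.5048, 0.0544, 0.115]
tcp_rot: [[0.957, 0.29, 0.001], [0.29, -0.957, 0.0], [0.001, 0.0, -1.0]]
ft_force: [-0.5, 0.5, 6.0]
grip_width: 0.0167
grasp_force: 39.2
```

Pull 2 mm against the back stop first, to learn the arm's stiffness.

Call:
{"op": "carry_out", "data": {"moves": [{"delta_rot":[0,0,0],"delta_pos":[0,-0.001,0],"claw":0.012},{"delta_rot":[0,0,0],"delta_pos":[0,-0.002,0],"claw":0.012},{"delta_rot":[0,0,0],"delta_pos":[0,-0.002,0],"claw":0.012},{"delta_rot":[0,0,0],"delta_pos":[0,-0.002,0],"claw":0.012}]}}

```text
time: 12.18
eef_pos: [0.5048, 0.0545, 0.115]
tcp_rot: [[0.958, 0.288, 0.002], [0.288, -0.958, -0.003], [0.001, 0.004, -1.0]]
ft_force: [1.2, -6.2, 5.5]
grip_width: 0.0167
grasp_force: 39.6
```

Call:
{"op": "carry_out", "data": {"moves": [{"delta_rot":[0,0,0],"delta_pos":[0,-0.002,0],"claw":0.012},{"delta_rot":[0,0,0],"delta_pos":[0,-0.002,0],"claw":0.012},{"delta_rot":[0,0,0],"delta_pos":[0,-0.002,0],"claw":0.012},{"delta_rot":[0,0,0],"delta_pos":[0,-0.002,0],"claw":0.012}]}}

```text
time: 12.68
eef_pos: [0.5047, 0.0546, 0.1149]
tcp_rot: [[0.958, 0.287, 0.003], [0.287, -0.958, -0.007], [0.001, 0.007, -1.0]]
ft_force: [4.1, -14.8, 4.5]
grip_width: 0.0166
grasp_force: 39.9
```

Stiffness is about 4 N/mm along the slide. Advance to a travel of about 10 mm.

Call:
{"op": "carry_out", "data": {"moves": [{"delta_rot":[0,0,0],"delta_pos":[0,0.002,0],"claw":0.012},{"delta_rot":[0,0,0],"delta_pos":[0,0.004,0],"claw":0.012},{"delta_rot":[0,0,0],"delta_pos":[0,0.006,0],"claw":0.012},{"delta_rot":[0,0,0],"delta_pos":[0,0.008,0],"claw":0.012},{"delta_rot":[0,0,0],"delta_pos":[0,0.01,0],"claw":0.012},{"delta_rot":[0,0,0],"delta_pos":[0,0.012,0],"claw":0.012},{"delta_rot":[0,0,0],"delta_pos":[0,0.014,0],"claw":0.012},{"delta_rot":[0,0,0],"delta_pos":[0,0.015,0],"claw":0.012},{"delta_rot":[0,0,0],"delta_pos":[0,0.015,0],"claw":0.012},{"delta_rot":[0,0,0],"delta_pos":[0,0.015,0],"claw":0.012}]}}

```text
time: 13.92
eef_pos: [0.5078, 0.0442, 0.115]
tcp_rot: [[0.957, 0.29, 0.001], [0.29, -0.957, 0.001], [0.001, -0.001, -1.0]]
ft_force: [-1.1, 0.4, 6.5]
grip_width: 0.0165
grasp_force: 39.9
```

Call:
{"op": "carry_out", "data": {"moves": [{"delta_rot":[0,0,0],"delta_pos":[0,0.0005,0],"claw":0.012},{"delta_rot":[0,0,0],"delta_pos":[0,0.001,0],"claw":0.012},{"delta_rot":[0,0,0],"delta_pos":[0,0.0015,0],"claw":0.012},{"delta_rot":[0,0,0],"delta_pos":[0,0.002,0],"claw":0.012},{"delta_rot":[0,0,0],"delta_pos":[0,0.0025,0],"claw":0.012},{"delta_rot":[0,0,0],"delta_pos":[0,0.003,0],"claw":0.012}]}}

```text
time: 14.68
eef_pos: [0.5087, 0.0415, 0.115]
tcp_rot: [[0.957, 0.29, 0.001], [0.29, -0.957, 0.001], [0.001, -0.001, -1.0]]
ft_force: [-2.0, 1.5, 5.6]
grip_width: 0.017
grasp_force: 39.9
```

Call:
{"op": "carry_out", "data": {"moves": [{"delta_rot":[0,0,0],"delta_pos":[0,0.0005,0],"claw":0.012},{"delta_rot":[0,0,0],"delta_pos":[0,0.001,0],"claw":0.012},{"delta_rot":[0,0,0],"delta_pos":[0,0.0015,0],"claw":0.012},{"delta_rot":[0,0,0],"delta_pos":[0,0.002,0],"claw":0.012},{"delta_rot":[0,0,0],"delta_pos":[0,0.0025,0],"claw":0.012},{"delta_rot":[0,0,0],"delta_pos":[0,0.003,0],"claw":0.012}]}}

```text
time: 15.42
eef_pos: [0.5095, 0.0386, 0.1149]
tcp_rot: [[0.957, 0.29, 0.001], [0.29, -0.957, 0.001], [0.001, -0.001, -1.0]]
ft_force: [-1.5, 1.7, 6.3]
grip_width: 0.017
grasp_force: 39.9
```

Call:
{"op": "carry_out", "data": {"moves": [{"delta_rot":[0,0,0],"delta_pos":[0,0.0005,0],"claw":0.012},{"delta_rot":[0,0,0],"delta_pos":[0,0.001,0],"claw":0.012},{"delta_rot":[0,0,0],"delta_pos":[0,0.0015,0],"claw":0.012},{"delta_rot":[0,0,0],"delta_pos":[0,0.002,0],"claw":0.012},{"delta_rot":[0,0,0],"delta_pos":[0,0.0025,0],"claw":0.012},{"delta_rot":[0,0,0],"delta_pos":[0,0.003,0],"claw":0.012}]}}

```text
time: 16.18
eef_pos: [0.5104, 0.0357, 0.1149]
tcp_rot: [[0.957, 0.29, 0.001], [0.29, -0.957, 0.001], [0.001, -0.001, -1.0]]
ft_force: [-1.7, 0.6, 5.9]
grip_width: 0.0169
grasp_force: 39.9
```

Call:
{"op": "carry_out", "data": {"moves": [{"delta_rot":[0,0,0],"delta_pos":[0,0.0005,0],"claw":0.012},{"delta_rot":[0,0,0],"delta_pos":[0,0.001,0],"claw":0.012},{"delta_rot":[0,0,0],"delta_pos":[0,0.0015,0],"claw":0.012},{"delta_rot":[0,0,0],"delta_pos":[0,0.002,0],"claw":0.012},{"delta_rot":[0,0,0],"delta_pos":[0,0.0025,0],"claw":0.012},{"delta_rot":[0,0,0],"delta_pos":[0,0.003,0],"claw":0.012}]}}

```text
time: 16.92
eef_pos: [0.5112, 0.0329, 0.1149]
tcp_rot: [[0.957, 0.29, 0.0], [0.29, -0.957, 0.001], [0.001, -0.001, -1.0]]
ft_force: [-1.8, 1.9, 6.6]
grip_width: 0.0171
grasp_force: 39.9
```

Call:
{"op": "carry_out", "data": {"moves": [{"delta_rot":[0,0,0],"delta_pos":[0,0.0005,0],"claw":0.012},{"delta_rot":[0,0,0],"delta_pos":[0,0.001,0],"claw":0.012},{"delta_rot":[0,0,0],"delta_pos":[0,0.0015,0],"claw":0.012},{"delta_rot":[0,0,0],"delta_pos":[0,0.002,0],"claw":0.012},{"delta_rot":[0,0,0],"delta_pos":[0,0.0025,0],"claw":0.012},{"delta_rot":[0,0,0],"delta_pos":[0,0.003,0],"claw":0.012}]}}

```text
time: 17.68
eef_pos: [0.5121, 0.03, 0.115]
tcp_rot: [[0.957, 0.29, 0.001], [0.29, -0.957, 0.001], [0.001, -0.001, -1.0]]
ft_force: [-1.2, 1.7, 6.1]
grip_width: 0.0166
grasp_force: 39.9
```

Call:
{"op": "carry_out", "data": {"moves": [{"delta_rot":[0,0,0],"delta_pos":[0,0.0005,0],"claw":0.012},{"delta_rot":[0,0,0],"delta_pos":[0,0.001,0],"claw":0.012},{"delta_rot":[0,0,0],"delta_pos":[0,0.0015,0],"claw":0.012},{"delta_rot":[0,0,0],"delta_pos":[0,0.002,0],"claw":0.012},{"delta_rot":[0,0,0],"delta_pos":[0,0.0025,0],"claw":0.012},{"delta_rot":[0,0,0],"delta_pos":[0,0.003,0],"claw":0.012}]}}

```text
time: 18.42
eef_pos: [0.513, 0.0271, 0.1149]
tcp_rot: [[0.957, 0.29, 0.0], [0.29, -0.957, 0.001], [0.001, -0.001, -1.0]]
ft_force: [-0.5, 1.3, 6.8]
grip_width: 0.0164
grasp_force: 39.9
```

Call:
{"op": "carry_out", "data": {"moves": [{"delta_rot":[0,0,0],"delta_pos":[0,0.0005,0],"claw":0.012},{"delta_rot":[0,0,0],"delta_pos":[0,0.001,0],"claw":0.012},{"delta_rot":[0,0,0],"delta_pos":[0,0.0015,0],"claw":0.012},{"delta_rot":[0,0,0],"delta_pos":[0,0.002,0],"claw":0.012},{"delta_rot":[0,0,0],"delta_pos":[0,0.0025,0],"claw":0.012},{"delta_rot":[0,0,0],"delta_pos":[0,0.003,0],"claw":0.012}]}}

```text
time: 19.18
eef_pos: [0.5138, 0.0242, 0.1149]
tcp_rot: [[0.957, 0.29, 0.0], [0.29, -0.957, 0.001], [0.001, -0.001, -1.0]]
ft_force: [-2.3, 1.3, 7.0]
grip_width: 0.0169
grasp_force: 39.9
```

Call:
{"op": "carry_out", "data": {"moves": [{"delta_rot":[0,0,0],"delta_pos":[0,0.0005,0],"claw":0.012},{"delta_rot":[0,0,0],"delta_pos":[0,0.001,0],"claw":0.012},{"delta_rot":[0,0,0],"delta_pos":[0,0.0015,0],"claw":0.012},{"delta_rot":[0,0,0],"delta_pos":[0,0.002,0],"claw":0.012},{"delta_rot":[0,0,0],"delta_pos":[0,0.0025,0],"claw":0.012},{"delta_rot":[0,0,0],"delta_pos":[0,0.003,0],"claw":0.012}]}}

```text
time: 19.92
eef_pos: [0.5147, 0.0213, 0.1149]
tcp_rot: [[0.957, 0.29, 0.0], [0.29, -0.957, 0.001], [0.001, -0.001, -1.0]]
ft_force: [-1.5, 1.7, 7.1]
grip_width: 0.0167
grasp_force: 39.9
```

Call:
{"op": "carry_out", "data": {"moves": [{"delta_rot":[0,0,0],"delta_pos":[0,0.0005,0],"claw":0.012},{"delta_rot":[0,0,0],"delta_pos":[0,0.001,0],"claw":0.012},{"delta_rot":[0,0,0],"delta_pos":[0,0.0015,0],"claw":0.012},{"delta_rot":[0,0,0],"delta_pos":[0,0.002,0],"claw":0.012},{"delta_rot":[0,0,0],"delta_pos":[0,0.0025,0],"claw":0.012},{"delta_rot":[0,0,0],"delta_pos":[0,0.003,0],"claw":0.012}]}}

```text
time: 20.68
eef_pos: [0.5152, 0.0198, 0.115]
tcp_rot: [[0.957, 0.291, -0.0], [0.291, -0.957, 0.004], [0.001, -0.004, -1.0]]
ft_force: [-4.2, 7.5, 7.9]
grip_width: 0.017
grasp_force: 40.3
```

Contact at about 36 mm, with the total around 8.4 N including 2 N of drag. Press about 2 mm more.

Call:
{"op": "carry_out", "data": {"moves": [{"delta_rot":[0,0,0],"delta_pos":[0,0.0004,0],"claw":0.012},{"delta_rot":[0,0,0],"delta_pos":[0,0.0008,0],"claw":0.012},{"delta_rot":[0,0,0],"delta_pos":[0,0.0012,0],"claw":0.012},{"delta_rot":[0,0,0],"delta_pos":[0,0.0016,0],"claw":0.012},{"delta_rot":[0,0,0],"delta_pos":[0,0.0019,0],"claw":0.012},{"delta_rot":[0,0,0],"delta_pos":[0,0.0019,0],"claw":0.012}]}}

```text
time: 21.42
eef_pos: [0.5152, 0.0196, 0.1149]
tcp_rot: [[0.956, 0.292, -0.002], [0.292, -0.956, 0.006], [0.0, -0.007, -1.0]]
ft_force: [-5.5, 12.1, 8.7]
grip_width: 0.0169
grasp_force: 40.7
```

Call:
{"op": "carry_out", "data": {"moves": [{"delta_rot":[0,0,0],"delta_pos":[0,0.0004,0],"claw":0.012},{"delta_rot":[0,0,0],"delta_pos":[0,0.0008,0],"claw":0.012},{"delta_rot":[0,0,0],"delta_pos":[0,0.0008,0],"claw":0.012},{"delta_rot":[0,0,0],"delta_pos":[0,0.0008,0],"claw":0.012}]}}

```text
time: 21.92
eef_pos: [0.5152, 0.0195, 0.1149]
tcp_rot: [[0.956, 0.292, -0.002], [0.293, -0.956, 0.008], [0.0, -0.008, -1.0]]
ft_force: [-7.5, 14.9, 9.3]
grip_width: 0.017
grasp_force: 40.9
```

Call:
{"op": "carry_out", "data": {"moves": [{"delta_rot":[0,0,0],"delta_pos":[0,0,0],"claw":0.012},{"delta_rot":[0,0,0],"delta_pos":[0,0,0],"claw":0.012},{"delta_rot":[0,0,0],"delta_pos":[0,0,0],"claw":0.012},{"delta_rot":[0,0,0],"delta_pos":[0,0,0],"claw":0.012},{"delta_rot":[0,0,0],"delta_pos":[0,0,0],"claw":0.012},{"delta_rot":[0,0,0],"delta_pos":[0,0,0],"claw":0.012},{"delta_rot":[0,0,0],"delta_pos":[0,0,0],"claw":0.012},{"delta_rot":[0,0,0],"delta_pos":[0,0,0],"claw":0.012}]}}

```text
time: 22.92
eef_pos: [0.5152, 0.0195, 0.115]
tcp_rot: [[0.956, 0.293, -0.002], [0.293, -0.956, 0.008], [0.0, -0.008, -1.0]]
ft_force: [-6.6, 14.8, 9.5]
grip_width: 0.0169
grasp_force: 40.9
```

Call:
{"op": "carry_out", "data": {"moves": [{"delta_rot":[0,0,0],"delta_pos":[0,-0.004,0],"claw":0.012},{"delta_rot":[0,0,0],"delta_pos":[0,-0.009,0],"claw":0.012},{"delta_rot":[0,0,0],"delta_pos":[0,-0.014,0],"claw":0.012},{"delta_rot":[0,0,0],"delta_pos":[0,-0.019,0],"claw":0.012},{"delta_rot":[0,0,0],"delta_pos":[0,-0.024,0],"claw":0.012},{"delta_rot":[0,0,0],"delta_pos":[0,-0.029,0],"claw":0.012},{"delta_rot":[0,0,0],"delta_pos":[0,-0.034,0],"claw":0.012},{"delta_rot":[0,0,0],"delta_pos":[0,-0.038,0],"claw":0.012},{"delta_rot":[0,0,0],"delta_pos":[0,-0.041,0],"claw":0.012},{"delta_rot":[0,0,0],"delta_pos":[0,-0.0425,0],"claw":0.012},{"delta_rot":[0,0,0],"delta_pos":[0,-0.0425,0],"claw":0.012},{"delta_rot":[0,0,0],"delta_pos":[0,-0.0425,0],"claw":0.012}]}}

```text
time: 24.42
eef_pos: [0.5047, 0.0545, 0.1149]
tcp_rot: [[0.958, 0.288, 0.002], [0.288, -0.958, -0.003], [0.001, 0.003, -1.0]]
ft_force: [1.7, -6.4, 4.8]
grip_width: 0.0169
grasp_force: 40.1
```

The slide is against the back stop. Release and lift clear.

Call:
{"op": "carry_out", "data": {"moves": [{"delta_rot":[0,0,0],"delta_pos":[0,0.0015,0],"claw":0.012},{"delta_rot":[0,0,0],"delta_pos":[0,0.0015,0],"claw":0.05},{"delta_rot":[0,0,0],"delta_pos":[0,0.0015,0],"claw":0.05},{"delta_rot":[0,0,0],"delta_pos":[0,0.0015,0],"claw":0.05},{"delta_rot":[0,0,0],"delta_pos":[0,0.0015,0],"claw":0.05},{"delta_rot":[0,0,0],"delta_pos":[0,0.0015,-0.03],"claw":0.05},{"delta_rot":[0,0,0],"delta_pos":[0,0.0015,-0.07],"claw":0.05},{"delta_rot":[0,0,0],"delta_pos":[0,0.0015,-0.12],"claw":0.05},{"delta_rot":[0,0,0],"delta_pos":[-0.05,0.0015,-0.12],"claw":0.05},{"delta_rot":[0,0,0],"delta_pos":[-0.1,0.0015,-0.12],"claw":0.05},{"delta_rot":[0,0,0],"delta_pos":[-0.1,0.0015,-0.12],"claw":0.05},{"delta_rot":[0,0,0],"delta_pos":[-0.1,0.0015,-0.12],"claw":0.05}]}}

```text
time: 25.92
eef_pos: [0.409, 0.0257, 0.2345]
tcp_rot: [[0.957, 0.289, 0.001], [0.289, -0.957, 0.0], [0.001, 0.0, -1.0]]
ft_force: [0.8, 0.2, -0.7]
grip_width: 0.0499
grasp_force: 0.0
```

```bash
python3 -c "
from m import *
print(env.get_state()['ft_force'])
meas('3')" | grep -v base
```

```text
[ 0.84284771  0.24966251 -0.68919921]
top drumtop 167 rect [ 0.5566 -0.1231] [0.115 0.118] 0.2 depthmean [ 0.5572 -0.1184  0.0895] ell [[0.5572, -0.1219], [0.1168, 0.1204]]
top yel 17 rect [ 0.5484 -0.1658] [0.012 0.018] 45.4 depthmean [ 0.5506 -0.1678  0.134 ] ell 
top red 23 rect [ 0.5171 -0.1845] [0.024 0.013] 56.3 depthmean [ 0.5205 -0.1865  0.0749] ell 
top red 20 rect [ 0.5368 -0.1603] [0.024 0.007] 63.5 depthmean [ 0.5367 -0.16    0.0906] ell 
scene drumtop 65 rect [0.5069 0.0537] [0.054 0.058] 16.4 depthmean [0.5088 0.0532 0.0892] ell [[0.5074, 0.0538], [0.0604, 0.0876]]
scene drumtop 124 rect [ 0.565  -0.1215] [0.124 0.118] 7.6 depthmean [ 0.5661 -0.12    0.0885] ell [[0.5652, -0.1214], [0.1191, 0.1283]]
scene yel 31 rect [ 0.5744 -0.162 ] [0.061 0.014] 12.6 depthmean [ 0.5572 -0.1684  0.1333] ell 
scene yel 32 rect [0.5304 0.0551] [0.057 0.014] 5.1 depthmean [0.5099 0.0516 0.1345] ell 
scene red 11 rect [ 0.5368 -0.1574] [0.018 0.007] 61.5 depthmean [ 0.5381 -0.1557  0.0908] ell 
scene red 8 rect [ 0.5407 -0.1883] [0.008 0.013] 84.3 depthmean [ 0.5223 -0.1938  0.0735] ell
```

View pics/scene3.png

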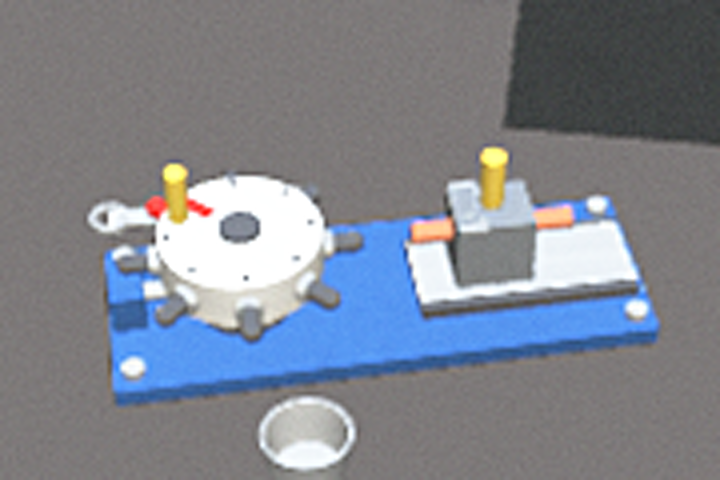

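The slide is fully back: the post at (493,178) in the crop measures the same as at the start. A dark punch at (345,240) faces the pipe, and nothing is touched. Handing in.

```bash
python3 -c "
from station import env
print(env.close_job())"
```

```text
the job is handed in; nothing more can be done
None
```

The job is handed in with no verdict shown: the third punch is clicked in facing the pipe, the pipe was pressed at about 14–15 N for over a second, and the slide is fully back with everything let go.

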